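Blank off the torch manifold outlet

ROBOT

A 7-joint arm with a two-finger parallel gripper is mounted at the origin on the work surface. World frame = base frame: x ahead of the robot, y to its left, z up, the work surface at z = 0. Lengths are in m, angles in degrees, forces in N, time in s.
With the tool pointing down it reaches from about 0.425 to 0.825 m from the base axis. Payload 3.6 kg.
Tool frame: the origin (TCP) lies at the very end of the fingers, on their centre line; the grasp point (between the pads) lies 19 mm behind it; z points along the fingers, y is the line along which they close (so a half turn about z gives the same grasp; the last joint's range is limited). The gripper opens to 85 mm and grips with 20 to 120 N. Pads are 22 mm wide; open, the fingers measure 114 mm over their backs; the gripper's body (76 mm by 85 mm) begins 54 mm behind the grasp point. The pads swing forward as they close: fully open they stand 13 mm farther back than shut.
Start: joints at [73.195, 35.231, -0.722, 81.555, 0.464, 63.22, -2.315], TCP at [0.171, -0.627, 0.231] pointing down, gripper open.
Joint ranges: [-178.69, 178.69], [-17.37, 117.87], [-77.05, 75.6], [15.02, 138.74], [-78.02, 258.01], [0.78, 113.62], [-162.83, 162.83]. Speed limits (degrees/s): [159.86, 159.86, 180, 180, 180, 180, 180].

INTERFACE

Orientations are given as [roll, pitch, yaw] about the fixed x, y, z axes, in that order (R = Rz(yaw) Ry(pitch) Rx(roll)).
In Python, from workcell import env, grab_frame, camera_info gives the robot as it stands.
- The arm moves only by the tool send_rows, never from a script. Its argument "targets" is text: rows parted by semicolons, each of 7 numbers parted by spaces: the turn, a rotation vector about the tool's x, y, z in degrees, then the shift along the tool's x, y, z in cm, then the opening, from -1 (shut) to 1 (fully open). In form: wx wy wz tx ty tz gripper; .... A call has 1 to 10 rows; each row is the pose to reach, as a shift and turn from the pose commanded when the call began, along the tool's axes at that moment; what a row does not reach only later rows make up. A row lasts 1/10 s, in which the tool goes at most 50 mm and 8.59 degrees, less where a joint would pass 70% of its speed; a pose out of reach is approached as far as the arm can. A call with a gripper value outside its range is refused whole. The fingers move at their own pace and stop on an object; the grip force is fixed at half the most. Time passes only in rows, so rows that repeat a pose let the fingers close. It gives the time, the measured TCP pose, the force, the opening and the grip force at its end, in the units of the state.
- env.get_obs(): the state, without advancing time (a new reading comes with each control period).
- grab_frame(name): name is "scene" or "top"; returns (picture, depth): 384x512x3 uint8, red, green, blue; 384x512 float32, m along the optical axis (not along the pixel's ray), 0 where there is no reading.
- camera_info(name): a dict with "fx", "fy", "cx", "cy" (pixels), "k1" (the pictures are not rectified: a ray, as slopes to the right and down, at radius r is drawn at 1 + k1 r^2 times it, then the intrinsics apply), "view" (4x4, takes a point from world to camera coordinates). Camera axes: x right, y down, z forward; pixel columns grow to the right and rows downward; lengths in m; the calibration is good to about 2 mm. A picture is of the moment at which its call begins. camera_info takes no time and is no camera call.
- env.sign_off(): hands the job in; it is judged then, once.
The state is a dict: "time": time; "qpos": joint angles; "joint_vel": joint speeds; "tau": joint torques, N m; "tool_pos": TCP position; "tool_rot": TCP orientation; "force": force on the tool from outside, world axes, zero at the start; "wrist_torque": the same for the moment, N m; "opening": opening from 0.0 (shut) to 1.0 (fully open); "grip_force": force on a finger pad.
Only numpy, scipy, OpenCV 4.12 (cv2) and the standard library are available. Lean on these libraries where they do the work, as an engineer would, in place of code of your own. Each camera call takes 0.05 s, during which the arm holds its last target. There are 200 camera calls.

TASK

On the brass gas manifold of the jeweller's bench, tighten the bar-headed tapered plug clockwise until it goes properly snug, so that it stays tight when you let go, but do not force it further. Then pick up the loose aluminium dust cap by its knob and set it gently over the plug, standing flat on the manifold, and let go; leave the other things on the bench where they are.

Things in the scene. Friction and masses are not known exactly. Their poses are not given: they have to be found in the camera images.
- plug_grip (a point): centre of the plug's head, on the plug's upright axis, 71 mm above the bench: a steel bar 34 mm long (this point's x axis runs along it), 12 mm thick (y), 26 mm tall (z), its underside 5 mm above the boss; pinch it across its thickness from above. Already started in its thread; clockwise from above tightens it. The bar comes round every half turn for a fresh grasp
- deck (a point): point on the manifold's flat top, on the plug's axis, 45 mm above the bench: the cap's rim centre belongs here. Round it: the plug's boss, 34 mm across, 8 mm tall. Feel of the plug: it runs with 0.10 N m and bites 0.8 to 3.4 rad from its start, different every time; then it wedges in with 0.25 N m plus 1.5 N m per radian (friction keeps it in); at 1.0 N m the boss with its thread is torn round
- manifold: brass gas manifold, bolted down: block 60 mm (x) by 150 mm (y), on a foot plate 100 by 190 mm; origin under the plate's middle, z up. The plug stands 30 mm to +y of the middle; 50 mm to -y is a closed outlet, a stub 12 mm tall. Plug snug: 0.45 to 0.8 N m while turning; in a pause friction hides some 0.35 of it, so a held snug plug pushes back with only 0.1 to 0.45 N m
- cap: loose aluminium dust cap standing on the bench, mouth down: a cup 54 mm outside and 48 mm inside diameter, 48 mm tall (44 mm deep), about 90 g, with a round knob 18 mm across and 24 mm tall on top; origin at the centre of its lower rim
- cap_knob (a point): centre of the cap's knob, on its axis, 60 mm above its lower rim
- jar: bystander: glass jar with steel cap, 56 mm across, 70 mm tall; origin under its centre
- bench_block: bystander: loose steel block 90 x 90 x 22 mm
- hammer: bystander: small hammer lying on the bench, 220 mm long
- file: bystander: flat file with wooden handle, 250 mm long, lying on the bench
There are look-alikes about, which are no part of the job. Leave any brown or red look-alike of the cap alone.

How it is judged (in metres and radians):
On the way, in this order (a step that is already met when the one before it is completed fails the run):
1. the plug has been turned snug and is let go, still tight (distance of seal_c0 from where it was at the start of the episode above 0.0025 m and contact force between the fingers and manifold below 0.5 N), for 0.2 s.
2. the cap stands over the plug (horizontal distance between cap and deck below 0.007 m and z of cap in the frame of deck below 0.003 m), for 0.2 s.
At the end, for the whole second after the job is handed in: The plug is wedged at least 0.1 rad past its bite (0.40 N m; its mark seal_c0, 25 mm off the axis, moved 2.5 mm) and let go; the cap stands over it on the deck, axes within 7 mm, rim within 3 mm of the deck, tilt under 0.06 rad, at rest and released (all of step 2 and distance of seal_c0 from where it was at the start of the episode above 0.0025 m and angle between cap's own z axis and vertical below 0.06 rad and linear speed of cap below 0.02 m/s and contact force between the fingers and cap below 0.1 N); the robot touches nothing.
It fails at once if the plug is forced with over 1.0 N m: the boss with its thread is torn round by 0.1 rad (its mark boss_c1, 25 mm off the axis, moves 2.5 mm) (distance of boss_c1 from where it was at the start of the episode above 0.0025 m).
It fails at once if the cap is slammed or pressed on the manifold with over 40 N (contact force between cap and manifold above 40 N).
It fails at once if a bystander is moved more than 30 mm (distance of any of jar, bench_block, hammer, file from where it was at the start of the episode above 0.03 m).
It also fails if it takes over 72 s, if anything falls off the work surface, if the arm or the gripper's body presses on something with over 40 N, if the wrist force passes 120 N, or if a joint passes its speed limit or range.

## Working session

There is one attempt and no reset: what is moved stays moved. The work goes in short steps, Python scripts to look and compute and a tool call to move; the robot and the scene stay as the last step left them, time stands still between calls to the robot, and variables do not carry over. Pictures are saved under pics/ and viewed, at most 10 in all, crops included, and the job is handed in when it is done.

Besides the shell and the picture viewer there is one more tool, called after "Emit:" in YAML: its name, and indented under it one key for each argument. send_rows: Moves the arm, as the interface text tells. Its arguments: {"type":"object","properties":{"targets":{"type":"string"}},"required":["targets"]}

```bash
mkdir -p pics
cat > h.py <<'E'
import numpy as np, cv2
from workcell import env, grab_frame, camera_info
from scipy.spatial.transform import Rotation as R
def grab(n):
    p,d=grab_frame(n); np.savez(f'{n}.npz',p=p,d=d); return p,d
def ray(n,u,v):
    c=camera_info(n); x=(np.asarray(u,float)-c['cx'])/c['fx']; y=(np.asarray(v,float)-c['cy'])/c['fy']
    a,b=x.copy(),y.copy()
    for _ in range(20):
        s=1+c['k1']*(a*a+b*b); a,b=x/s,y/s
    V=np.array(c['view']); d=np.stack([a,b,np.ones_like(a)],-1)
    return -V[:3,:3].T@V[:3,3], d@V[:3,:3]
def onplane(n,u,v,z):
    o,d=ray(n,u,v); return o+d*((z-o[2])/d[...,2])[...,None]
def cloud(n,d):
    v,u=np.mgrid[:d.shape[0],:d.shape[1]]; o,r=ray(n,u,v); return o+r*d[...,None]
E
python3 - <<'E'
from h import *
for n in('scene','top'):
    p,d=grab(n); cv2.imwrite(f'pics/{n}0.png',p[...,::-1]); c=camera_info(n); V=np.array(c['view']); print(n,c['fx'],c['k1'],-V[:3,:3].T@V[:3,3],V[2,:3],(d>0).mean())
o=env.get_obs(); print(o)
E
```

```text
scene 372.81728928292785 -0.08507543100723394 [0.9101263  0.71374611 0.6088657 ] [-0.38344067 -0.74527301 -0.54547354] 0.9960225423177084
top 404.0843966496059 -0.14419073794142914 [ 0.37297623 -0.02448757  1.11831418] [ 0.16385749 -0.01381851 -0.98638723] 0.996063232421875
{'time': 0.1, 'qpos': array([73.19582472, 35.2846232 , -0.72218528, 81.631926  ,  0.46094184,
       63.220029  , -2.31581135]), 'joint_vel': array([ 0.05517663, -0.06538256, -0.08836096, -0.23205505, -0.02706718,
       -0.03029206,  0.04752724]), 'tau': array([ 1.65492886e-03, -4.70383966e+01,  2.60051256e-01, -1.71572363e+01,
        1.00623324e-02,  5.81425600e-03, -1.47399891e-05]), 'tool_pos': array([ 0.17120019, -0.62633437,  0.23024489]), 'tool_rot': array([-1.79866200e+02, -7.32567827e-04,  1.52865428e+01]), 'force': array([-0.442725  , -0.35446548,  0.39982203]), 'wrist_torque': array([ 0.01899202, -0.01955042, -0.02193062]), 'grip_force': 0.0, 'opening': 0.9980635979034226}
```

View pics/scene0.png

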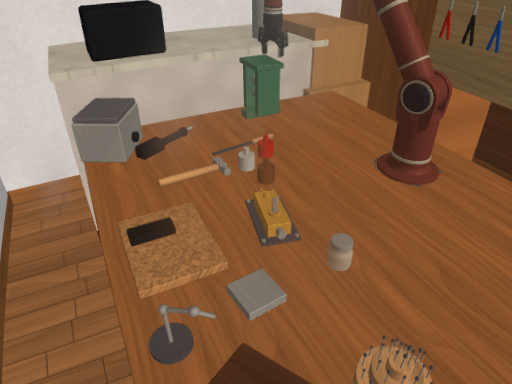

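View pics/top0.png

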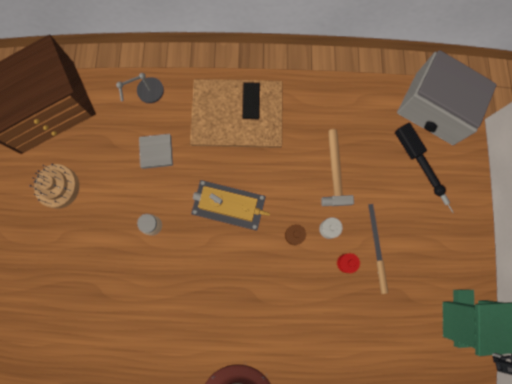

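Scene view: manifold at (270,215), light-grey cap at (247,160), brown one at (266,172), red one at (266,146). Top view: manifold at (229,205) with the bar at about (216,198), and round things at (331,228) light grey, (295,234) brown, (349,263) red, (148,224) jar. The aluminium cap should be the light grey one with the knob. I'll confirm it in a crop.

Run:
```python
from h import *
t=np.load('top.npz'); s=np.load('scene.npz')
a=cv2.resize(t['p'][165:285,180:370],None,fx=4,fy=4,interpolation=cv2.INTER_CUBIC)[:300,:760]
b=cv2.resize(s['p'][130:250,200:320],(300,300),interpolation=cv2.INTER_CUBIC)
a=cv2.resize(t['p'][170:280,180:370],(760,440),interpolation=cv2.INTER_CUBIC)
cv2.imwrite('pics/ctop.png',a[...,::-1])
b=cv2.resize(s['p'][130:250,210:310],(500,600),interpolation=cv2.INTER_CUBIC); cv2.imwrite('pics/cscene.png',b[...,::-1])
C=cloud('top',t['d']); 
for (v,u) in [(228,331),(234,295),(263,349),(224,148),(198,216),(205,230),(150,155),(211,262),(200,341)]: print((u,v),C[v,u].round(3))
```

```text
(331, 228) [ 0.465 -0.235  0.072]
(295, 234) [ 0.448 -0.141  0.071]
(349, 263) [ 0.374 -0.282  0.074]
(148, 224) [0.465 0.244 0.068]
(216, 198) [0.536 0.066 0.084]
(230, 205) [0.524 0.031 0.045]
(155, 150) [0.679 0.249 0.023]
(262, 211) [ 0.511 -0.055  0.033]
(341, 200) [ 0.547 -0.273  0.026]
```

View pics/ctop.png

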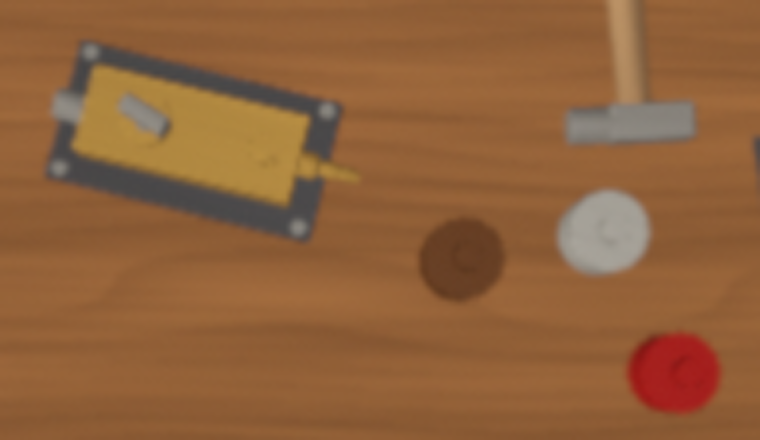

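View pics/cscene.png

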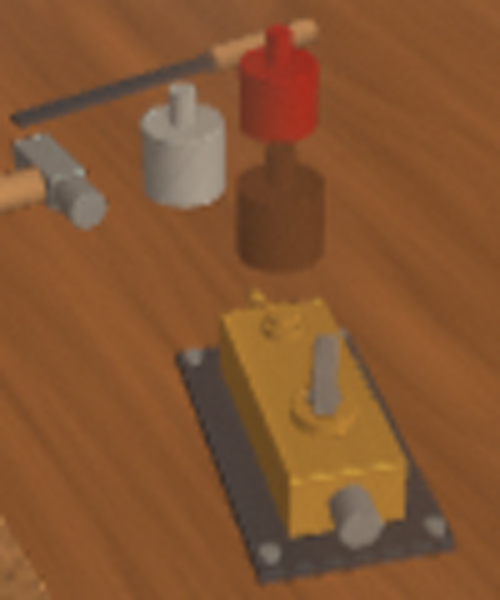

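The crops show the light-grey cap with its knob at top pixel (331,228), clear of the brown one (295,234) and the red one (349,263). The light-grey one matches "aluminium", and the bar sits on its boss at (216,198). Next I'll measure both in each view.

Run:
```python
from h import *
def rect(P): 
    c,s,a=cv2.minAreaRect((P[:,:2]*1000).astype(np.float32)); return np.round(c,1),np.round(s,1),round(a,1),len(P)
for n in('top','scene'):
    f=np.load(n+'.npz'); p,d=f['p'],f['d']; C=cloud(n,d); x,y,z=C[...,0],C[...,1],C[...,2]
    m=(abs(x-.536)<.05)&(abs(y-.066)<.05)&(d>0)
    B=C[m&(z>.080)&(z<.092)]; print(n,'bar top',rect(B),'z',np.median(B[:,2]))
    B2=C[m&(z>.062)&(z<.092)]; print(' bar all',rect(B2),B2[:,:2].mean(0))
    M=C[(abs(x-.53)<.12)&(abs(y-.03)<.12)&(abs(z-.045)<.003)]; print(' deck',rect(M))
    hsv=cv2.cvtColor(p,cv2.COLOR_RGB2HSV)
    k=(abs(x-.465)<.05)&(abs(y+.235)<.045)&(d>0)
    K=C[k&(z>.067)&(z<.08)]; print(' knob',rect(K),K.mean(0))
    T=C[k&(z>.043)&(z<.053)]; print(' captop',cv2.minEnclosingCircle((T[:,:2]*1000).astype(np.float32)),len(T))
    # outline radial
    yel=((hsv[...,0]>18)&(hsv[...,0]<28)&(hsv[...,1]>150)&(hsv[...,2]>120)&(z>.03));
```

```text
top bar top (array([536.4,  67.7]), array([34.4, 11.8]), 60.0, 60) z 0.08410381615376328
 bar all (array([536.3,  67.8]), array([34.4, 12. ]), 60.0, 71) [0.53543518 0.06737611]
 deck (array([529.8,  39. ]), array([150.7,  59.9]), 77.3, 901)
 knob (array([ 467.5, -243.6]), array([15.8, 16.6]), 1.0, 38) [ 0.46833148 -0.2430894   0.07185408]
 captop ((468.327880859375, -242.67959594726562), 26.775882720947266) 257
scene bar top (array([539.2,  65.9]), array([36.1, 10. ]), 60.8, 41) z 0.08237295703332903
 bar all (array([540. ,  66.2]), array([37.8, 11.9]), 59.1, 72) [0.54343649 0.07260911]
 deck (array([534.1,  37. ]), array([152.6,  59.8]), 76.8, 581)
 knob (array([ 473.1, -242. ]), array([15.4, 12.7]), 64.7, 15) [ 0.47318415 -0.24177909  0.06954393]
 captop ((473.3994140625, -242.019775390625), 27.627553939819336) 102
```

```bash
cat >> h.py <<'E'
def rows(x,y,z,yaw,o=None):
    """rotation vector (deg) and shift (cm) in tool axes from the present pose to tool-down at x,y,z,yaw"""
    o=o or env.get_obs(); Q=R.from_euler('xyz',o['tool_rot'],degrees=True)
    T=R.from_euler('xyz',[180,0,yaw],degrees=True)
    w=(Q.inv()*T).as_rotvec(degrees=True); t=Q.inv().apply(np.array([x,y,z])-o['tool_pos'])*100
    print('w',w.round(2),'t',t.round(2))
def st():
    o=env.get_obs()
    for k in('time','tool_pos','tool_rot','force','wrist_torque','opening','grip_force','qpos'): print(k,np.round(o[k],4))
E
python3 -c "
from h import *
rows(.45,-.25,.2,98)"
```

```text
w [ -0.11  -0.1  -82.71] t [ 36.82 -28.94   3.09]
```

Emit:
send_rows:
  targets: "0 0 -8 4 -3 0.3 1; 0 0 -16 8 -6 0.6 1; 0 0 -24 12 -9.5 1 1; 0 0 -32 16 -12.5 1.3 1; 0 0 -40 20 -15.6 1.6 1; 0 0 -48 24 -18.8 2 1; 0 0 -56 28 -22 2.3 1; 0 0 -64 31 -24.4 2.6 1; 0 0 -72 34 -26.7 2.8 1; 0 0 -80 36.8 -29 3 1"

```text
time: 1.1
tool_pos: [0.4507, -0.2483, 0.201]
tool_rot: [-180.0, -0.0, 95.7]
force: [0.3, 0.1, -0.1]
opening: 1.0
grip_force: 0.0
```

```bash
python3 -c "
from h import *
st();rows(.5375,.067,.16,184);rows(.5375,.067,.13,240)"
```

```text
time 1.1
tool_pos [ 0.4507 -0.2483  0.201 ]
tool_rot [-1.799837e+02 -2.060000e-02  9.567890e+01]
force [ 0.3456  0.1064 -0.1282]
wrist_torque [-0.0289 -0.0307  0.0091]
opening 1.0
grip_force 0.0
qpos [ 43.3133  26.9989 -24.6238 105.5913  14.1848  50.4543  17.6309]
w [ 0.000e+00 -3.000e-02 -8.832e+01] t [30.52 11.76  4.11]
w [ 2.0000e-02 -3.0000e-02 -1.4432e+02] t [30.52 11.76  7.11]
```

Emit:
send_rows:
  targets: "0 0 -8.5 3.5 1.3 0.4 1; 0 0 -17 7 2.6 0.8 1; 0 0 -25.5 10.5 4 1.2 1; 0 0 -34 14 5.3 1.6 1; 0 0 -42.5 17.5 6.7 2 1; 0 0 -51 21 8 2.5 1; 0 0 -59.5 24.5 9.4 3 1; 0 0 -68 27.5 10.6 3.5 1; 0 0 -76.5 30.5 11.76 4 1; 0 0 -85 30.5 11.76 4.1 1"

```text
time: 2.1
tool_pos: [0.5389, 0.0705, 0.1603]
tool_rot: [179.7, 0.0, -178.9]
force: [-0.1, 0.2, -0.2]
opening: 0.997
grip_force: 0.0
```

```bash
python3 -c "
from h import *
st();rows(.5375,.067,.125,240)"
```

```text
time 2.1
tool_pos [0.5389 0.0705 0.1603]
tool_rot [ 1.797154e+02  4.040000e-02 -1.789122e+02]
force [-0.1263  0.1938 -0.1707]
wrist_torque [-0.0131 -0.0069 -0.0035]
opening 0.997
grip_force 0.0
qpos [ 18.9589  37.3541 -45.7459 103.5836  32.6039  53.0401  49.8642]
w [  0.24   0.18 -58.91] t [ 0.15 -0.37  3.53]
```

Emit:
send_rows:
  targets: "0 0 -8.4 0 0 0.5 1; 0 0 -16.8 0 0 1 1; 0 0 -25.2 0 0 1.5 1; 0 0 -33.6 0 0 2 1; 0 0 -42 0.1 -0.2 2.5 1; 0 0 -50.4 0.1 -0.3 3 1; 0 0 -58.9 0.15 -0.37 3.5 1; 0 0 -58.9 0.15 -0.37 3.5 1; 0 0 -58.9 0.15 -0.37 3.5 1"

```text
time: 3.0
tool_pos: [0.5372, 0.0605, 0.125]
tool_rot: [180.0, -0.0, -121.0]
force: [-0.5, -0.1, -0.3]
opening: 1.002
grip_force: 0.0
```

```bash
python3 -c "
from h import *
st();rows(.5375,.067,.057,240)
p,d=grab('scene'); cv2.imwrite('pics/a.png',cv2.resize(p[150:270,210:330],(600,600),interpolation=2)[...,::-1])"
```

```text
time 3.0
tool_pos [0.5372 0.0605 0.125 ]
tool_rot [ 1.799502e+02 -1.470000e-02 -1.210051e+02]
force [-0.4864 -0.1464 -0.3215]
wrist_torque [-0.0285 -0.0196 -0.0253]
opening 1.002
grip_force 0.0
qpos [ 25.7891  45.5234 -58.46   105.7454  46.6439  56.6963  95.7927]
w [ 0.05 -0.01 -1.01] t [-0.58  0.31  6.8 ]
```

View pics/a.png

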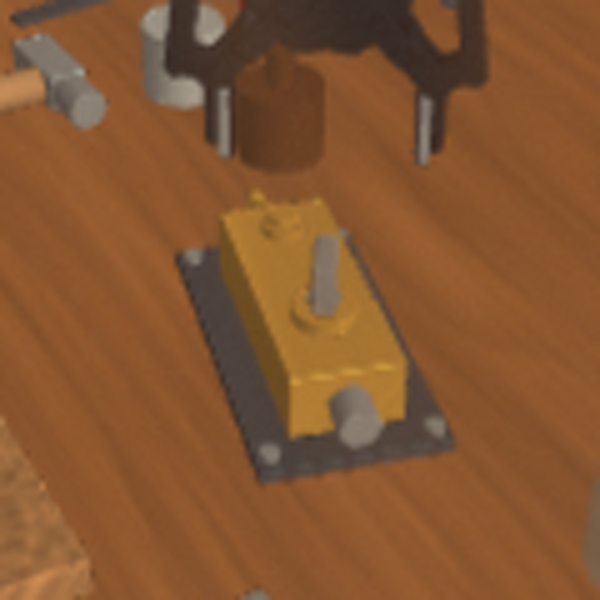

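The picture shows the open fingers at crop (220,120) and (425,125), above and either side of the bar at (325,275). They stand about 7 cm above it, so I'm descending.

Emit:
send_rows:
  targets: "0 0 -1 -0.3 0.15 1 1; 0 0 -1 -0.6 0.3 2 1; 0 0 -1 -0.6 0.3 3 1; 0 0 -1 -0.6 0.3 4 1; 0 0 -1 -0.6 0.3 5 1; 0 0 -1 -0.6 0.3 6 1; 0 0 -1 -0.6 0.3 6.8 1; 0 0 -1 -0.6 0.3 6.8 1; 0 0 -1 -0.6 0.3 6.8 0.3; 0 0 -1 -0.6 0.3 6.8 -0.3"

```text
time: 4.05
tool_pos: [0.5382, 0.0676, 0.0578]
tool_rot: [-180.0, 0.0, -119.8]
force: [0.1, -0.2, 0.5]
opening: 0.687
grip_force: 0.0
```

Emit:
send_rows:
  targets: "0 0 0 0 0 0 -1; 0 0 0 0 0 0 -1; 0 0 0 0 0 0 -1; 0 0 0 0 0 0 -1; 0 0 0 0 0 0 -1; 0 0 0 0 0 0 -1; 0 0 0 0 0 0 -1; 0 0 0 0 0 0 -1"

```text
time: 4.85
tool_pos: [0.5386, 0.0671, 0.0581]
tool_rot: [-179.9, 0.0, -119.9]
force: [1.1, -1.7, 6.2]
opening: 0.127
grip_force: 84.3
```

```bash
python3 -c "
from h import *
st()"
```

```text
time 4.85
tool_pos [0.5386 0.0671 0.0581]
tool_rot [-1.799120e+02  2.090000e-02 -1.198574e+02]
force [ 1.1171 -1.6887  6.2031]
wrist_torque [-0.3033  0.1282 -0.1149]
opening 0.127
grip_force 84.3444
qpos [ 22.3387  50.4419 -53.6453 108.3797  53.5648  50.5932  90.9783]
```

Emit:
send_rows:
  targets: "0 0 4 0 0 0 -1; 0 0 8 0 0 0 -1; 0 0 12 0 0 0 -1; 0 0 16 0 0 0 -1; 0 0 20 0 0 0 -1; 0 0 24 0 0 0 -1; 0 0 28 0 0 0 -1; 0 0 32 0 0 0 -1; 0 0 36 0 0 0 -1; 0 0 40 0 0 0 -1"

```text
time: 5.85
tool_pos: [0.539, 0.0667, 0.0581]
tool_rot: [-179.9, 0.1, -160.0]
force: [1.0, -2.5, 5.3]
opening: 0.128
grip_force: 84.4
```

```bash
python3 -c "
from h import *
st()"
```

```text
time 5.85
tool_pos [0.539  0.0667 0.0581]
tool_rot [-1.798979e+02  1.076000e-01 -1.599702e+02]
force [ 0.9973 -2.4549  5.2993]
wrist_torque [-0.4035 -0.1525  0.0751]
opening 0.1281
grip_force 84.446
qpos [ 17.6778  46.6047 -44.2458 108.4985  46.3942  44.5986  57.2049]
```

Emit:
send_rows:
  targets: "0 0 3 0 0 0 -1; 0 0 6 0 0 0 -1; 0 0 9 0 0 0 -1; 0 0 12 0 0 0 -1; 0 0 15 0 0 0 -1; 0 0 18 0 0 0 -1"

```text
time: 6.45
tool_pos: [0.5391, 0.0665, 0.0581]
tool_rot: [-179.9, 0.1, -177.9]
force: [0.3, -2.1, 5.9]
opening: 0.131
grip_force: 84.6
```

```bash
python3 -c "
from h import *
o=env.get_obs();print(o['tool_pos'],o['tool_rot'],o['force'],o['wrist_torque'],o['tau'][6])"
```

```text
[0.53911272 0.06648741 0.05809549] [-1.79913938e+02  1.47547244e-01 -1.77903456e+02] [ 0.29517555 -2.12051034  5.94728883] [-0.44417449 -0.14002754  0.30873235] -0.023083915002644062
```

Emit:
send_rows:
  targets: "0 0 2 0 0 0 -1; 0 0 4 0 0 0 -1; 0 0 6 0 0 0 -1"

```text
time: 6.75
tool_pos: [0.5391, 0.0664, 0.0581]
tool_rot: [-179.9, 0.2, 176.2]
force: [1.7, -2.7, 5.0]
opening: 0.125
grip_force: 84.7
```

```bash
python3 -c "
from h import *
o=env.get_obs();print(o['tool_pos'],o['tool_rot'],o['force'],o['wrist_torque'],o['tau'][6])"
```

```text
[0.53911445 0.06637682 0.05810027] [-1.79904965e+02  1.68328750e-01  1.76211997e+02] [ 1.74249869 -2.70402923  4.9988816 ] [-0.48928174 -0.16093193  0.41600066] -0.24812844581902027
```

Emit:
send_rows:
  targets: "0 0 2 0 0 0 -1; 0 0 4 0 0 0 -1"

```text
time: 6.95
tool_pos: [0.5392, 0.0663, 0.0581]
tool_rot: [-179.9, 0.2, 172.2]
force: [0.6, -2.9, 6.1]
opening: 0.13
grip_force: 96.0
```

```bash
python3 -c "
from h import *
o=env.get_obs();print(o['tool_pos'],o['tool_rot'],o['force'],o['wrist_torque'],o['tau'][6])"
```

```text
[0.5392036  0.06628181 0.05812646] [-179.90574311    0.18882771  172.24668741] [ 0.56441799 -2.9359428   6.05617158] [-0.61293103 -0.21318935  0.51927954] -0.3444212581962347
```

Emit:
send_rows:
  targets: "0 0 2 0 0 0 -1; 0 0 4 0 0 0 -1"

```text
time: 7.15
tool_pos: [0.5392, 0.0662, 0.0581]
tool_rot: [-179.9, 0.2, 168.3]
force: [1.6, -2.0, 5.7]
opening: 0.128
grip_force: 96.1
```

```bash
python3 -c "
from h import *
o=env.get_obs();print(o['tool_pos'],o['tool_rot'],o['force'],o['wrist_torque'],o['tau'][6],o['time'])"
```

```text
[0.53921633 0.06620832 0.05814653] [-179.90555595    0.20270689  168.28067872] [ 1.56236303 -1.9662467   5.71741899] [-0.59998261 -0.21436799  0.67673103] -0.4450501687824726 7.15
```

Emit:
send_rows:
  targets: "0 0 0 0 0 0 -1; 0 0 0 0 0 0 -1; 0 0 0 0 0 0 -1"

```text
time: 7.45
tool_pos: [0.5392, 0.0662, 0.0581]
tool_rot: [-179.9, 0.2, 168.3]
force: [0.6, -2.8, 6.1]
opening: 0.125
grip_force: 96.0
```

```bash
python3 -c "
from h import *
o=env.get_obs();print(o['tool_pos'],o['tool_rot'],o['force'],o['wrist_torque'],o['tau'][6],o['time'])"
```

```text
[0.53918476 0.06620921 0.05811985] [-179.91830388    0.18440935  168.29647676] [ 0.56150966 -2.82004003  6.11426062] [-0.65978969 -0.28045118  0.47438166] -0.44817223213613033 7.45
```

Emit:
send_rows:
  targets: "0 0 0 0 0 0 0; 0 0 0 0 0 0 0.5; 0 0 0 0 0 0 0.5; 0 0 0 0 0 0 0.5; 0 0 0 0 0 0 0.5; 0 0 0 0 0 0 0.5; 0 0 0 0 0 -3 0.5; 0 0 0 0 0 -6 0.5; 0 0 0 0 0 -9 0.5; 0 0 0 0 0 -10 0.5"

```text
time: 8.45
tool_pos: [0.5394, 0.0683, 0.1602]
tool_rot: [179.9, 0.3, 168.2]
force: [0.1, -0.0, 0.1]
opening: 0.751
grip_force: 0.0
```

```bash
python3 -c "
from h import *
st()
rows(.470,-.243,.14,80)
"
```

```text
time 8.45
tool_pos [0.5394 0.0683 0.1602]
tool_rot [179.8598   0.2704 168.195 ]
force [ 0.078  -0.0398  0.1093]
wrist_torque [ 0.0761 -0.0397  0.0054]
opening 0.7511
grip_force 0.0
qpos [ 17.6664  36.4538 -43.0997 103.8016  31.0838  51.9002  38.6247]
w [ 0.32  0.11 88.2 ] t [  0.43 -31.89   1.94]
```

Emit:
send_rows:
  targets: "0 0 8.5 0 -4 0 0.4; 0 0 17 0 -8 0 0.4; 0 0 25.5 0 -12 0 0.4; 0 0 34 0 -16 0 0.4; 0 0 42.5 0 -20 0 0.4; 0 0 51 0 -24 0.5 0.4; 0 0 59.5 0.3 -28 1 0.4; 0 0 68 0.5 -31 1.5 0.4; 0 0 76.5 0.5 -32 2 0.4; 0 0 80 0.5 -32 2 0.4"

```text
time: 9.45
tool_pos: [0.4653, -0.2476, 0.1357]
tool_rot: [-179.8, 0.0, 87.7]
force: [-0.2, -0.3, -0.4]
opening: 0.7
grip_force: 0.0
```

Emit:
send_rows:
  targets: "0 0 0 0 0 0 0.2; 0 0 0 0 0 0 0.2; 0 0 0 0 0 0 0.2"

```text
time: 9.75
tool_pos: [0.4676, -0.2442, 0.1372]
tool_rot: [-180.0, -0.0, 88.3]
force: [0.1, -0.3, -0.0]
opening: 0.598
grip_force: 0.0
```

```bash
python3 -c "
from h import *
st()
rows(.4708,-.2435,.051,88)
p,d=grab('scene'); cv2.imwrite('pics/b.png',cv2.resize(p[100:250,190:340],(600,600),interpolation=2)[...,::-1])
"
```

```text
time 9.75
tool_pos [ 0.4676 -0.2442  0.1372]
tool_rot [-1.799899e+02 -2.820000e-02  8.830920e+01]
force [ 0.1414 -0.2696 -0.0155]
wrist_torque [0.0285 0.0359 0.0191]
opening 0.5981
grip_force 0.0
qpos [ 39.3982  32.6625 -21.3618 107.7849  16.834   42.6441   6.931 ]
w [-0.01 -0.03  0.31] t [0.08 0.32 8.62]
```

View pics/b.png

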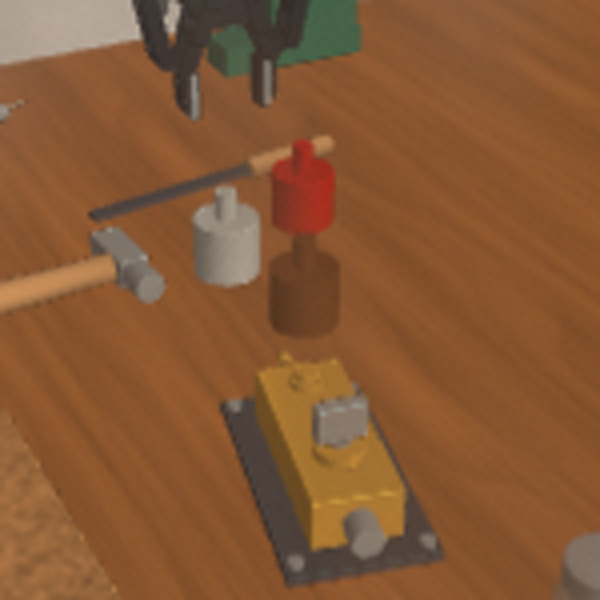

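The bar at crop (340,420) now shows its broad face, so it has turned and stayed put. The fingers at (190,95) and (265,85) straddle the grey cap's knob at (226,205).

Emit:
send_rows:
  targets: "0 0 0 0.1 0.3 1.5 0.2; 0 0 0 0.1 0.3 3 0.2; 0 0 0 0.1 0.3 4.5 0.2; 0 0 0 0.1 0.3 6 0.2; 0 0 0 0.1 0.3 7 0.2; 0 0 0 0.1 0.3 8 0.2; 0 0 0 0.1 0.3 8.5 0.2; 0 0 0 0.1 0.3 8.5 0.2; 0 0 0 0.1 0.3 8.5 0.2"

```text
time: 10.7
tool_pos: [0.4708, -0.244, 0.0526]
tool_rot: [180.0, 0.0, 88.2]
force: [-0.7, 1.2, 0.6]
opening: 0.601
grip_force: 0.0
```

Emit:
send_rows:
  targets: "0 0 0 0 0 0 -0.2; 0 0 0 0 0 0 -1; 0 0 0 0 0 0 -1; 0 0 0 0 0 0 -1; 0 0 0 0 0 0 -1; 0 0 0 0 0 0 -1; 0 0 0 0 0 0 -1; 0 0 0 0 0 0 -1"

```text
time: 11.5
tool_pos: [0.4707, -0.2441, 0.0528]
tool_rot: [180.0, 0.0, 88.2]
force: [-1.0, 0.5, 6.1]
opening: 0.182
grip_force: 58.5
```

```bash
python3 -c "
from h import *
st()
"
```

```text
time 11.5
tool_pos [ 0.4707 -0.2441  0.0528]
tool_rot [1.799747e+02 2.370000e-02 8.818510e+01]
force [-1.0105  0.4706  6.1284]
wrist_torque [0.0065 0.1685 0.0115]
opening 0.1823
grip_force 58.5466
qpos [ 36.2167  40.0595 -17.1807 111.1477  21.1685  31.8072   2.8786]
```

Emit:
send_rows:
  targets: "0 0 0 0 0 -1 -1; 0 0 0 0 0 -2 -1; 0 0 0 0 0 -4 -1; 0 0 0 0 0 -6 -1; 0 0 0 0 0 -8 -1; 0 0 0 0 0 -10 -1; 0 0 0 0 0 -12 -1; 0 0 0 0 0 -12 -1; 0 0 0 0 0 -12 -1; 0 0 0 0 0 -12 -1"

```text
time: 12.5
tool_pos: [0.4696, -0.2437, 0.1714]
tool_rot: [-179.9, -0.0, 88.2]
force: [0.0, -0.1, -0.1]
opening: 0.186
grip_force: 58.7
```

Run:
```python
from h import *
st()
rows(.539,.0668,.17,88)
p,d=grab('scene'); C=cloud('scene',d)
o=env.get_obs()['tool_pos']
hsv=cv2.cvtColor(p,cv2.COLOR_RGB2HSV)
m=(d>0)&(np.linalg.norm(C[...,:2]-o[:2],axis=-1)<.05)&(C[...,2]>.09)&(C[...,2]<.2)
v,u=np.nonzero(m); u0,v0=int(u.mean()),int(v.mean()); print(u0,v0)
z=C[...,2]; P=C[m&(z>o[2]-.045)&(z<o[2]-.01)]; print(P.min(0),P.max(0))
cv2.imwrite('pics/c.png',cv2.resize(p[max(v0-60,0):v0+60,u0-60:u0+60],(600,600),interpolation=2)[...,::-1])
```

```text
time 12.5
tool_pos [ 0.4696 -0.2437  0.1714]
tool_rot [-1.798803e+02 -4.980000e-02  8.818720e+01]
force [ 0.0163 -0.1493 -0.1246]
wrist_torque [-0.0545  0.037   0.0372]
opening 0.1858
grip_force 58.7071
qpos [ 40.2014  30.2134 -22.6555 105.3759  15.2241  47.5236   8.1155]
w [-0.12 -0.05  0.19] t [31.26  5.95  0.15]
245 123
[ 0.45183375 -0.25322674  0.1262689 ] [ 0.49961136 -0.21411002  0.16118891]
```

View pics/c.png

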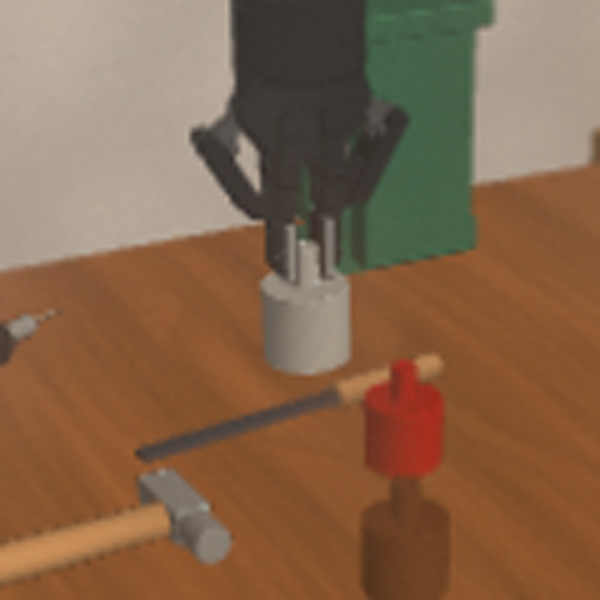

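The grey cap hangs upright between the pads at crop (305,310), centred on the grip. I'm moving it over the plug.

Emit:
send_rows:
  targets: "0 0 0 2 0.4 0 -1; 0 0 0 5.5 1 0 -1; 0 0 0 9 1.7 0 -1; 0 0 0 12.5 2.4 0 -1; 0 0 0 16 3 0 -1; 0 0 0 19.5 3.7 0 -1; 0 0 0 23 4.4 0 -1; 0 0 0 26.5 5 0 -1; 0 0 0 29.5 5.6 0 -1; 0 0 0 31.3 5.95 0 -1"

```text
time: 13.55
tool_pos: [0.5395, 0.0707, 0.1714]
tool_rot: [-179.9, -0.1, 88.4]
force: [0.0, -0.1, -0.0]
opening: 0.184
grip_force: 58.7
```

Emit:
send_rows:
  targets: "0 0 0 0 0 0 -1; 0 0 0 0 0 0 -1; 0 0 0 0 0 0 -1; 0 0 0 0 0 0 -1"

```text
time: 13.95
tool_pos: [0.5397, 0.065, 0.1721]
tool_rot: [-180.0, 0.1, 88.0]
force: [0.0, -0.4, -1.5]
opening: 0.183
grip_force: 58.7
```

Run:
```python
from h import *
st()
rows(.539,.0668,.098,88)
p,d=grab('scene'); C=cloud('scene',d); z=C[...,2]; o=env.get_obs()['tool_pos']
m=(d>0)&(np.linalg.norm(C[...,:2]-o[:2],axis=-1)<.05)&(z>.1)&(z<o[2]-.015)
P=C[m]
# circle of known radius 27 mm through the visible wall
from scipy.optimize import least_squares
r=least_squares(lambda c:np.hypot(*(P[:,:2]-c).T)-.027,o[:2],loss='soft_l1',f_scale=.002); print('cap axis scene',r.x,len(P),'expect plug scene ~',.5395,.0663)
v,u=np.nonzero(m); u0,v0=int(u.mean()),int(v.mean())
cv2.imwrite('pics/d.png',cv2.resize(p[v0-50:v0+70,u0-60:u0+60],(600,600),interpolation=2)[...,::-1])
```

```text
time 13.95
tool_pos [0.5397 0.065  0.1721]
tool_rot [-1.799594e+02  6.430000e-02  8.802520e+01]
force [ 0.0182 -0.435  -1.5417]
wrist_torque [-0.0191  0.0448  0.0064]
opening 0.1826
grip_force 58.6843
qpos [  5.4503  31.2198 -22.2834 103.1592  15.2503  48.6343 -26.0625]
w [-0.04  0.06  0.03] t [ 0.18 -0.07  7.41]
cap axis scene [0.5407368  0.06425056] 316 expect plug scene ~ 0.5395 0.0663
```

View pics/d.png

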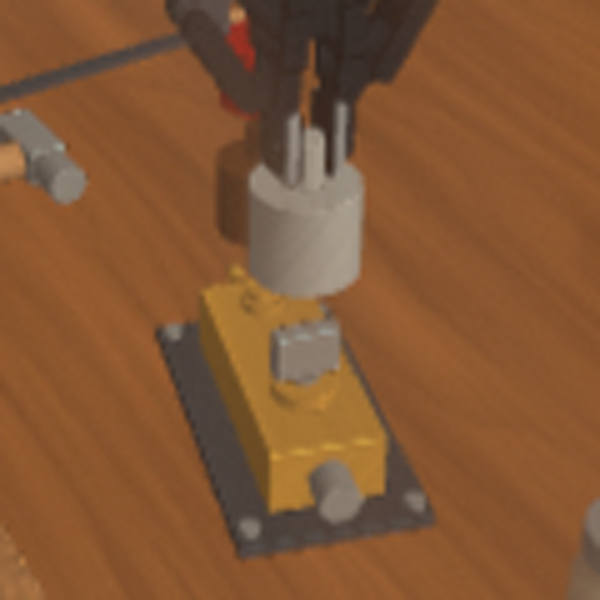

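The cap hangs at crop (305,240), directly above the bar (305,350), and is within 2 mm of the axis. I'll descend in stages.

Emit:
send_rows:
  targets: "0 0 0 0.1 0 0.8 -1; 0 0 0 0.1 0 1.6 -1; 0 0 0 0.1 0 2.4 -1; 0 0 0 0.1 0 3.2 -1; 0 0 0 0.1 0 4 -1; 0 0 0 0.1 0 4.8 -1; 0 0 0 0.1 0 5.6 -1; 0 0 0 0.1 0 6.4 -1; 0 0 0 0.1 0 6.6 -1; 0 0 0 0.1 0 6.6 -1"

```text
time: 15.0
tool_pos: [0.5397, 0.068, 0.1059]
tool_rot: [-180.0, 0.0, 88.2]
force: [0.2, 0.5, -0.5]
opening: 0.182
grip_force: 58.7
```

```bash
python3 -c "
from h import *
st();rows(.539,.0668,.098,88)
"
```

```text
time 15.0
tool_pos [0.5397 0.068  0.1059]
tool_rot [-1.799576e+02  4.100000e-03  8.819630e+01]
force [ 0.1608  0.5058 -0.4954]
wrist_torque [ 0.0739  0.0054 -0.0239]
opening 0.1823
grip_force 58.6849
qpos [  3.4651  36.3412 -19.9817 106.7831  18.3276  40.0622 -28.898 ]
w [-0.04  0.    0.2 ] t [-0.12 -0.07  0.79]
```

Emit:
send_rows:
  targets: "0 0 0 -0.1 0 0.2 -1; 0 0 0 -0.1 0 0.4 -1; 0 0 0 -0.1 0 0.55 -1; 0 0 0 -0.1 0 0.65 -1; 0 0 0 -0.1 0 0.7 -1; 0 0 0 -0.1 0 0.75 -1; 0 0 0 -0.1 0 0.75 -1; 0 0 0 -0.1 0 0.75 -1"

```text
time: 15.8
tool_pos: [0.5399, 0.067, 0.0989]
tool_rot: [180.0, -0.0, 88.2]
force: [-0.2, 0.7, -1.2]
opening: 0.184
grip_force: 58.7
```

Emit:
send_rows:
  targets: "0 0 0 0 0 0.05 -1; 0 0 0 0 0 0.05 -1"

```text
time: 16.0
tool_pos: [0.5399, 0.067, 0.0983]
tool_rot: [180.0, -0.0, 88.2]
force: [-0.3, 0.6, -0.1]
opening: 0.183
grip_force: 58.7
```

Emit:
send_rows:
  targets: "0 0 0 0 0 0.05 -1; 0 0 0 0 0 0.05 -1"

```text
time: 16.2
tool_pos: [0.54, 0.067, 0.0979]
tool_rot: [180.0, -0.0, 88.2]
force: [0.7, -0.7, 0.2]
opening: 0.185
grip_force: 58.7
```

Emit:
send_rows:
  targets: "0 0 0 0 0 0.05 -1; 0 0 0 0 0 0.05 -1"

```text
time: 16.4
tool_pos: [0.54, 0.0671, 0.0978]
tool_rot: [180.0, 0.0, 88.2]
force: [-0.9, -1.0, 5.1]
opening: 0.182
grip_force: 59.0
```

Contact at 5 N, at the expected height. Releasing now.

Emit:
send_rows:
  targets: "0 0 0 0 0 0 -0.5; 0 0 0 0 0 0 -0.3; 0 0 0 0 0 0 0; 0 0 0 0 0 0 0.2; 0 0 0 0 0 0 0.2; 0 0 0 0 0 0 0.2; 0 0 0 0 0 0 0.2"

```text
time: 17.1
tool_pos: [0.5399, 0.067, 0.0973]
tool_rot: [-180.0, -0.0, 88.2]
force: [-0.6, 0.0, 1.0]
opening: 0.599
grip_force: 0.0
```

Emit:
send_rows:
  targets: "0 0 0 0 0 -1 0.2; 0 0 0 0 0 -2.5 0.2; 0 0 0 0 0 -5 0.2; 0 0 0 0 0 -8 0.2; 0 0 0 0 0 -11 0.2; 0 0 0 0 0 -14 0.2; 0 0 0 -5 0 -14 0.2; 0 0 0 -10 0 -14 0.2; 0 0 0 -15 0 -14 0.2; 0 0 0 -18 0 -14 0.2"

```text
time: 18.1
tool_pos: [0.5334, -0.1183, 0.2381]
tool_rot: [180.0, 0.2, 87.9]
force: [0.6, -0.6, -0.8]
opening: 0.601
grip_force: 0.0
```

Emit:
send_rows:
  targets: "0 0 0 0 0 0 0.2; 0 0 0 0 0 0 0.2; 0 0 0 0 0 0 0.2; 0 0 0 0 0 0 0.2"

```text
time: 18.5
tool_pos: [0.5344, -0.1108, 0.2377]
tool_rot: [180.0, -0.1, 88.4]
force: [0.1, 0.0, 0.3]
opening: 0.6
grip_force: 0.0
```

Run:
```python
from h import *
from scipy.optimize import least_squares
st()
for n in('top','scene'):
    p,d=grab(n); C=cloud(n,d); x,y,z=C[...,0],C[...,1],C[...,2]
    k=(np.hypot(x-.539,y-.067)<.045)&(d>0)
    K=C[k&(z>.112)&(z<.125)]; T=C[k&(abs(z-.093)<.005)]
    print(n,'knob',K.mean(0),'top z',np.median(T[:,2]),cv2.minEnclosingCircle((T[:,:2]*1000).astype(np.float32)))
    M=C[(abs(x-.53)<.12)&(abs(y-.03)<.12)&(abs(z-.045)<.003)]; print(' deck',cv2.minAreaRect((M[:,:2]*1000).astype(np.float32)))
cv2.imwrite('pics/e.png',cv2.resize(p[150:270,210:330],(600,600),interpolation=2)[...,::-1])
```

```text
time 18.5
tool_pos [ 0.5344 -0.1108  0.2377]
tool_rot [ 1.799715e+02 -5.560000e-02  8.838830e+01]
force [0.0548 0.0412 0.316 ]
wrist_torque [-0.0514 -0.0082  0.0301]
opening 0.6004
grip_force 0.0
qpos [ 24.8127  27.0019 -23.077   98.076   12.1313  57.3711  -4.1931]
top knob [0.53753737 0.06840981 0.11686046] top z 0.09346100171282679 ((537.4518432617188, 68.69812774658203), 27.12008285522461)
 deck ((530.13330078125, 38.755924224853516), (150.28965759277344, 60.23817825317383), 77.03483581542969)
scene knob [0.54182498 0.06878927 0.11519078] top z 0.09157080973101389 ((541.1017456054688, 67.90789794921875), 27.472640991210938)
 deck ((534.4721069335938, 38.30013656616211), (151.09693908691406, 59.19953918457031), 77.24333190917969)
```

View pics/e.png

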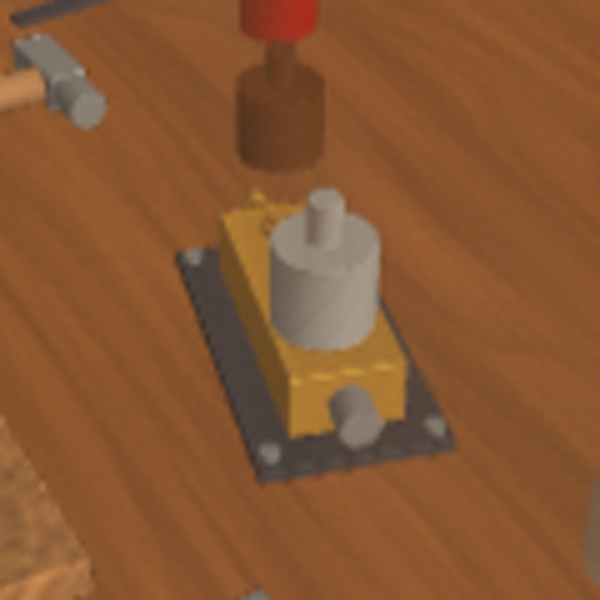

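The picture shows the cap at crop (325,280), standing flat over the plug and released. It is within about 1 mm of the axis, with its top at the expected 93 mm.

```bash
python3 -c "
from h import *
print(env.sign_off())"
```

```text
the job is handed in; nothing more can be done
None
```

I tightened the plug to about 0.65 N m and let it go still tight, set the aluminium cap flat over it within about 1 mm of the axis, and handed the job in at about 18.6 s; no verdict came back.

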